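# Pair the hull halves in their gluing jigs

### The arm

A 6-joint arm with a two-finger parallel gripper is mounted at the origin on the work surface. World frame = base frame: x ahead of the robot, y to its left, z up, the work surface at z = 0. Lengths are in m, angles in rad, forces in N, time in s.
With the tool pointing down it reaches from about 0.2 to 0.875 m from the base axis. Payload 3.4 kg.
Tool frame: the origin (TCP) lies between the finger pads; the fingertips stand 25 mm ahead of it and the grasp point (between the pads) lies 6 mm ahead of it (r.nose_length is the z of the fingertips in the tool frame, in m); z points along the fingers, x is the direction in which the jaws open and shut, and the axes are right-handed (so a half turn about z gives the same grasp; the last joint's range is limited). The gripper opens to 94 mm and grips with 3 to 60 N. Pads are 16 mm wide; open, the fingers measure 119 mm over their backs; the gripper's body (75 mm by 177 mm) begins 78 mm behind the grasp point.
Start: joints at [1.156, 0.276, 1.505, -0, 1.361, -0.121], TCP at [0.167, 0.55, 0.23] pointing down, gripper open.
Joint ranges: [-2.89, 2.89], [-0.75, 2.08], [0.22, 2.7], [-1.18, 4.32], [0.11, 2.71], [-2.7, 2.7]. Speed limits (rad/s): [2.57, 2.57, 3.14, 3.14, 3.14, 3.14].

### API

Orientations are given as a unit quaternion [w, x, y, z].
In Python, from plant import r, gripper_to, inverse_kinematics, vision, models, telemetry gives the robot as it stands. Calls block until the motion is done:
- r.move_to(position, orientation): joint-space move of the TCP to a pose.
- r.move_l(position, rot=None, vel=0.15, guard=None): straight line of the TCP; rot=None keeps the orientation; vel is the mean speed in m/s. With guard (N) it stops when the force on the tool has changed by that much, and returns True; else False.
- r.movej(angles): joint-space move.
- gripper_to(opening, f_grip=None): finger opening in m; f_grip is the grip in N (None keeps the last); returns when the fingers have stopped.
- r.hold(seconds).
- inverse_kinematics(position, orientation): joint angles nearest the present ones, or None.
- vision.snapshot(name): name is "side" or "top"; returns the picture (400x640x3 uint8, red, green, blue); there is no depth.
- vision.get_calibration(name): a dict with "fx", "fy", "cx", "cy" (pixels), "position" and "orientation" of the camera in the world. Camera axes: x right, y down, z forward; pixel columns grow to the right and rows downward; lengths in m; the calibration is good to about 2 mm. A picture is of the moment at which its call begins. get_calibration takes no time and is no camera call.
A pose or a line that the arm cannot do raises r.PlanningError and nothing moves.
- r.sign_off(): hands the job in, once; it reports no verdict.
Trained networks look in the newest picture that a camera, given by its name, has taken for a name from the list of things; names that differ only in an ending like _2 or _b are one class to them, and where a whole thing is asked for, a point or a joint stands for the part that bears it (a point fixed in the world has none). Each returns a list of dicts, best first, with "score" (0 to 1); they miss things now and then, are a little off and sometimes report something else, mostly with a low value. They report only what shows in the picture. A call takes as long as a camera call.
- models.boxes_of(thing, camera): "at" ([x, y, z] in m, in world coordinates, good to about 4 mm: the middle of the surface that is visible of it).
- models.regions_of(thing, camera): "pixels" (400x640 bool, what is visible of it).
- models.mark_of(thing, camera): "at" ([x, y, z] in m, in world coordinates, good to about 4 mm: a listed point, or the origin of a listed thing).
Readings, each from a call of its own:
- telemetry.current_t(): time.
- telemetry.current_joints(): joint angles.
- telemetry.current_dq(): joint speeds.
- telemetry.current_joint_efforts(): joint torques, N m.
- telemetry.current_ee_pos(): TCP position.
- telemetry.current_tool_rot(): TCP orientation.
- telemetry.current_wrist_force(): force on the tool from outside, world axes, zero at the start.
- telemetry.current_torque(): the same for the moment, N m.
- telemetry.current_opening(): finger opening in m.
Only numpy, scipy, OpenCV 4.12 (cv2) and the standard library are available. Lean on these libraries where they do the work, as an engineer would, in place of code of your own. Each camera call takes 0.05 s, during which the arm holds its last target. There are 200 camera calls.

### The job

The two loose hull halves on the counter each match one of the halves held in the two gluing jigs. Pair each with its match, still deck-down on the counter, and push it home: its flat face closed against its mate from bow to stern, its transom up against the jig's end stop so that the ends are flush. Leave the finished dinghy, the tweezer, the bottle and the funnel stand where they are.

Things in the scene. Friction and masses are not known exactly. Their poses are not given: they have to be found in the camera images.
- long_half_centre (a point): Centre of the loose half of the long slender sloop hull: mid-length, 17 mm up, 17 mm in from its flat face. Bare wood, lying deck-down (keel up), 180 mm long, 34 mm wide amidships, 34 mm high. +x points out of the flat upright face (17 mm away); the rounded outer side lies 17 mm away along -x; +y points to the transom, -y to the bow, z up.
- long_half: The same loose long half: origin on its flat face at mid-length, at counter level; same axes. Square transom 23 mm wide, tapering forward to a 4 mm thick stem; lowest 12 mm of the sides upright, above that the outer side rounds over to the keel; 40 to 85 g.
- long_half_bow (a point): Bow end of the loose long half's flat face, 6 mm above its deck.
- long_half_transom (a point): Transom end of the loose long half's flat face, 6 mm above its deck.
- long_jig: Jig screwed to the counter, holding the matching mirror half of the long slender sloop hull, 180 mm long, deck-down under two brass straps. Origin on that half's exposed flat face at mid-length, at counter level. -x points out of the exposed face to where the loose half goes, +y to the transom, z up. When paired, the loose half's body origin and axes coincide with these.
- long_jig_bow (a point): Bow end of the held long half's flat face, 6 mm up. Behind the held half stands a 34 mm high plywood fence, 40 to 54 mm on the jig's +x side; its wing nuts reach 50 mm.
- long_jig_transom (a point): Transom end of the held long half's flat face, 6 mm up. Here stands the jig's plywood end stop, 14 mm thick, 30 mm high, its near face at y = +90 mm, running on to 46 mm on the jig's -x side, so that the loose half's transom can bear on it.
- short_half_centre (a point): Centre of the loose half of the short tubby hull: mid-length, 17 mm up, 17 mm in from its flat face. Bare wood, lying deck-down (keel up), 130 mm long, 38 mm wide amidships, 34 mm high. +x points out of the flat upright face (17 mm away); the rounded outer side lies 21 mm away along -x; +y points to the transom, -y to the bow, z up.
- short_half: The same loose short half: origin on its flat face at mid-length, at counter level; same axes. Square transom 30 mm wide, tapering forward to a 5 mm thick stem; lowest 12 mm of the sides upright, above that the outer side rounds over to the keel; 40 to 85 g.
- short_half_bow (a point): Bow end of the loose short half's flat face, 6 mm above its deck.
- short_half_transom (a point): Transom end of the loose short half's flat face, 6 mm above its deck.
- short_jig: Jig screwed to the counter, holding the matching mirror half of the short tubby hull, 130 mm long, deck-down under two brass straps. Origin on that half's exposed flat face at mid-length, at counter level. -x points out of the exposed face to where the loose half goes, +y to the transom, z up. When paired, the loose half's body origin and axes coincide with these.
- short_jig_bow (a point): Bow end of the held short half's flat face, 6 mm up. Behind the held half stands a 34 mm high plywood fence, 44 to 58 mm on the jig's +x side; its wing nuts reach 50 mm.
- short_jig_transom (a point): Transom end of the held short half's flat face, 6 mm up. Here stands the jig's plywood end stop, 14 mm thick, 30 mm high, its near face at y = +65 mm, running on to 46 mm on the jig's -x side, so that the loose half's transom can bear on it.
- dinghy: Bystander: finished yellow dinghy, 150 mm long, 66 mm wide, 38 mm high, keel down, left of the loose halves. Origin under its middle; length along y.
- tweezer: Bystander: nickel-plated long tweezer, 210 mm, lying flat, 9 mm high. Origin at mid-length on the counter; length along x.
- bottle: Bystander: cobalt glass bottle lying in a wooden cradle to the left, 280 mm long, 110 mm across, top at 128 mm. Origin on the counter under its middle; length along x.
- funnel_stand: Bystander: ring stand with a brass funnel to the right, base 100 x 150 mm, rod to 260 mm, funnel rim 92 mm across at 218 mm. Origin under the middle of its base.

How it is judged:
At the end, for the whole second after the job is handed in: Each loose half stands deck-down on the counter against its own mate: the bow ends of the two flat faces within 4 mm of one another seen from above, the transom ends likewise; level within 0.06 rad, released and at rest (horizontal distance between long_half_bow and long_jig_bow below 0.004 m and horizontal distance between long_half_transom and long_jig_transom below 0.004 m and height (world z) of long_half_centre between 0.013 and 0.021 m and angle between each of long_half_centre, short_half_centre's own z axis and vertical below 0.06 rad and linear speed of each of long_half, short_half below 0.01 m/s and horizontal distance between short_half_bow and short_jig_bow below 0.004 m and horizontal distance between short_half_transom and short_jig_transom below 0.004 m and height (world z) of short_half_centre between 0.013 and 0.021 m); the robot touches nothing.
It fails at once if the dinghy was pushed more than 20 mm from its place (distance of dinghy from where it was at the start of the episode above 0.02 m).
It fails at once if the tweezer was pushed more than 20 mm from its place (distance of tweezer from where it was at the start of the episode above 0.02 m).
It fails at once if the bottle was pushed more than 20 mm from its place (distance of bottle from where it was at the start of the episode above 0.02 m).
It fails at once if the funnel stand was pushed more than 20 mm from its place (distance of funnel_stand from where it was at the start of the episode above 0.02 m).
It also fails if it takes over 72 s, if anything falls off the work surface, if the arm or the gripper's body presses on something with over 40 N, if the wrist force passes 120 N, or if a joint passes its speed limit or range.

## Working session

There is one attempt and no reset: what is moved stays moved. The work goes in short steps, each a Python script; the robot and the scene stay as the last script left them, time stands still between calls to the robot, and variables do not carry over. Pictures are saved under pics/ and viewed, about 8 in all and at most 12, crops included, and the job is handed in when it is done.

```bash
mkdir -p pics; ls; python3 - <<'E'
from plant import r, vision, models, telemetry
import cv2,numpy as np
for c in ("top","side"):
    im=vision.snapshot(c); cv2.imwrite(f"pics/{c}0.png",im[:,:,::-1])
    print(c,vision.get_calibration(c))
    for t in "long_half_centre long_half_bow long_half_transom long_jig_bow long_jig_transom short_half_centre short_half_bow short_half_transom short_jig_bow short_jig_transom dinghy tweezer bottle funnel_stand".split():
        print(t,[(np.round(d["at"],4).tolist(),round(d["score"],2)) for d in models.mark_of(t,c)[:2]])
print(telemetry.current_t())
E
```

```text
pics
top {'fx': 438.88684830720086, 'fy': 438.88684830720086, 'cx': 316.846001875438, 'cy': 195.87264798180814, 'position': array([ 0.34013596, -0.02262889,  1.64621659]), 'orientation': array([-0.04174584,  0.71364879, -0.69823666,  0.03779237])}
long_half_centre [([0.4625, 0.1356, -0.0025], 0.66)]
long_half_bow [([0.5102, -0.1847, 0.0056], 0.91)]
long_half_transom [([0.4419, -0.0186, 0.0051], 0.76)]
long_jig_bow [([0.6745, 0.055, 0.0034], 0.93), ([0.4411, 0.1937, 0.0096], 0.67)]
long_jig_transom [([0.6404, 0.2319, 0.0029], 0.73)]
short_half_centre [([0.4474, 0.1278, 0.0169], 0.61)]
short_half_bow [([0.4834, 0.0767, 0.0067], 0.74)]
short_half_transom [([0.4434, 0.1955, 0.0095], 0.65), ([0.4607, -0.1091, 0.0167], 0.2)]
short_jig_bow []
short_jig_transom [([0.6511, -0.0822, 0.004], 0.63)]
dinghy [([0.5914, 0.4962, 0.0017], 0.66), ([0.3653, 0.376, -0.0027], 0.58)]
tweezer [([0.4093, -0.4047, 0.002], 0.55), ([0.5123, -0.1887, 0.0055], 0.34)]
bottle [([0.5927, 0.4962, 0.0005], 0.95), ([0.6638, 0.1401, -0.0007], 0.52)]
funnel_stand [([0.5809, -0.5028, 0.0016], 0.85), ([0.6746, 0.0558, 0.0
[... 555 characters left out ...]
.8)]
long_jig_transom [([0.6442, 0.2286, 0.0019], 0.97), ([0.448, 0.1297, 0.0153], 0.43)]
short_half_centre [([0.4475, 0.1256, 0.0158], 0.93), ([0.6446, 0.2278, -0.0], 0.26)]
short_half_bow [([0.4454, 0.1277, 0.0165], 0.65), ([0.4894, 0.0763, 0.0078], 0.59)]
short_half_transom [([0.439, 0.1935, 0.0049], 0.79)]
short_jig_bow [([0.6268, -0.2084, 0.0073], 0.68)]
short_jig_transom [([0.4626, 0.1373, 0.0015], 0.73), ([0.6545, -0.0803, 0.0043], 0.69)]
dinghy [([0.3628, 0.3715, 0.0029], 0.82)]
tweezer [([0.4073, -0.4044, 0.0041], 0.72), ([0.5122, -0.1822, 0.0048], 0.2)]
bottle [([0.5914, 0.5018, -0.0048], 0.82), ([0.4744, -0.1007, 0.0006], 0.44)]
funnel_stand [([0.587, -0.4991, -0.0013], 0.82)]
1.5
```

```bash
python3 - <<'E'
import cv2
a=cv2.imread("pics/top0.png");
cv2.imwrite("pics/topc.png",cv2.resize(a[0:300,150:550],(800,600),interpolation=cv2.INTER_CUBIC))
E
```

```text
(no output)
```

View pics/topc.png

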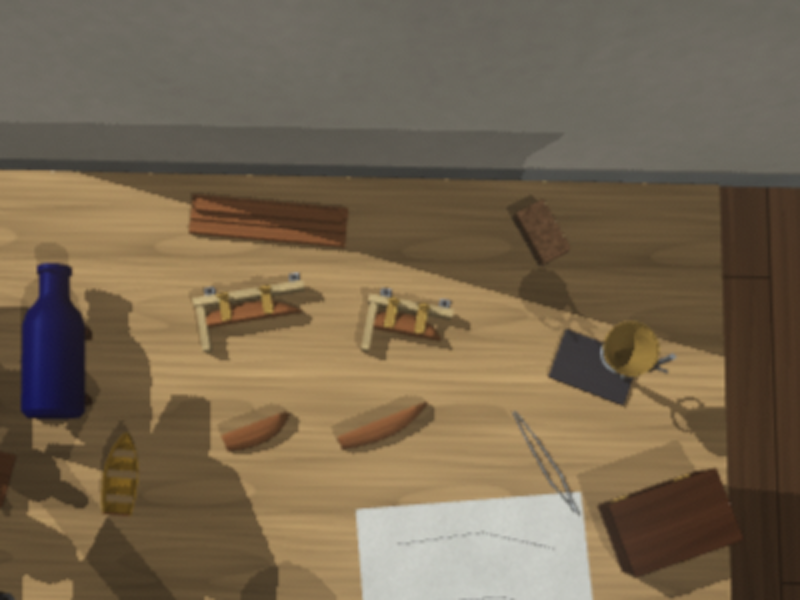

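View pics/side0.png

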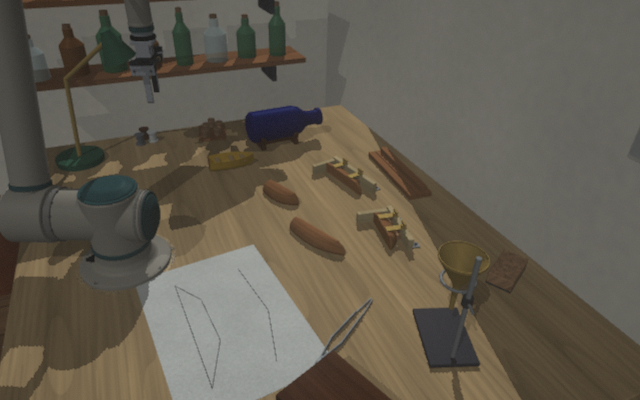

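The top view shows the long jig at left, crop px (250,310), and the short jig at centre (410,320). The loose short half is at (255,430) and the loose long half at (380,425), so the two have to cross over. The side view agrees with this. For each half I will grip it across its beam and set it about 27 mm off its mate. While still gripped, I slide it to the end stop under a force guard. Then I release it and push it closed from outside.

```bash
cat > h.py <<'E'
from plant import r, gripper_to, inverse_kinematics, vision, models, telemetry as T
import numpy as np
from scipy.spatial.transform import Rotation as R
NOM={"long_half_bow":(.511,-.1846),"long_half_transom":(.4408,-.0194),"long_jig_bow":(.6774,.0546),"long_jig_transom":(.6423,.2302),
"short_half_bow":(.4864,.0765),"short_half_transom":(.4412,.1945),"short_jig_bow":(.6268,-.2084),"short_jig_transom":(.6528,-.0813)}
def measure(names,near=NOM,n=2,tol=.02):
    pts={k:[] for k in names}
    for _ in range(n):
        for c in("top","side"):
            vision.snapshot(c)
            for k in names:
                for d in models.mark_of(k,c):
                    if np.linalg.norm(np.array(d["at"][:2])-near[k])<tol: pts[k].append(d["at"]); break
    return {k:(np.mean(v,0),np.std(v,0),len(v)) for k,v in pts.items() if v}
def frame(bow,tr):
    """origin (xy), unit x, unit y, yaw of a half/jig from its bow and transom marks"""
    y=(tr-bow)[:2]; y=y/np.linalg.norm(y)
    return (bow+tr)[:2]/2,np.array([y[1],-y[0]]),y,np.arctan2(-y[0],y[1])
def quat(a,p):
    """tool down, jaws along angle a (mod pi), with the smaller last-joint travel"""
    best=None
    for b in(a,a+np.pi):
        x,y,z,w=(R.from_euler("z",b)*R.from_euler("x",np.pi)).as_quat(); q=np.array([w,x,y,z])
        j=inverse_kinematics(p,q)
        if j is not None and (best is None or abs(j[5])<best[0]): best=(abs(j[5]),q)
    return best[1]
def at(f,x,y,z): return np.r_[f[0]+x*f[1]+y*f[2],z]
E
python3 - <<'E'
from h import *
import json
m=measure(list(NOM))
for k,(a,s,n) in m.items(): print(k,a.round(4),s.round(4),n)
json.dump({k:v[0].tolist() for k,v in m.items()},open("m.json","w"))
for h in("long","short"):
    for w in("half","jig"):
        b,t=(m[f"{h}_{w}_{e}"][0] for e in("bow","transom")); f=frame(b,t); print(h,w,f[0],f[3],np.linalg.norm((t-b)[:2]))
print(T.current_t())
E
```

```text
long_half_bow [ 0.5115 -0.1848  0.0048] [0.0035 0.0029 0.0012] 4
long_half_transom [ 0.439  -0.0201  0.0044] [0.0009 0.0029 0.0006] 4
long_jig_bow [0.6767 0.0526 0.0055] [0.0035 0.0005 0.0007] 3
long_jig_transom [0.6426 0.2306 0.0024] [0.001  0.0022 0.0008] 4
short_half_bow [0.4867 0.0766 0.0082] [0.002  0.0022 0.0027] 4
short_half_transom [0.44   0.1945 0.0082] [0.001  0.001  0.0011] 4
short_jig_bow [ 0.6288 -0.2083  0.0062] [0.0022 0.0006 0.0024] 3
short_jig_transom [ 0.6515 -0.0814  0.0042] [0.0017 0.0005 0.003 ] 4
long half [ 0.4752875 -0.1024375] 0.41474080936356916 0.1799838916403354
long jig [0.659675   0.14160833] 0.18892240862442117 0.1813093381795629
short half [0.463375  0.1355375] 0.37684432881047675 0.12677041502259118
short jig [ 0.64016667 -0.14480833] -0.17673158127683336 0.1289248542972051
3.3
```

```bash
cat > place.py <<'E'
from h import *
import json
def place(name,half_w,gap=.027):
    m={k:np.array(v) for k,v in json.load(open("m.json")).items()}
    H=frame(m[name+"_half_bow"],m[name+"_half_transom"]); J=frame(m[name+"_jig_bow"],m[name+"_jig_transom"])
    gripper_to(.075)
    p=at(H,-half_w/2,.005,.13); q=quat(H[3],p); r.move_to(p,q)
    p[2]=.029; print("down hit",r.move_l(p,vel=.2,guard=8))
    gripper_to(0,25); o=T.current_opening(); print("opening",o)
    p[2]=.13; r.move_l(p,vel=.25)
    p=at(J,-gap-o/2,-.010,.13); r.move_to(p,quat(J[3],p))
    p[2]=.045; r.move_l(p,vel=.25); p[2]=.0295; print("place hit",r.move_l(p,vel=.06,guard=6))
    print("opening",T.current_opening())
    e=at(J,-gap-o/2,.018,T.current_ee_pos()[2]); print("stop hit",r.move_l(e,vel=.05,guard=4))
    p=T.current_ee_pos(); d=p[:2]-J[0]; print("tcp in jig",d@J[1],d@J[2],p[2],T.current_wrist_force())
    gripper_to(o+.014); r.hold(.1)
    p=np.array(p); p[2]=.13; r.move_l(p,vel=.25); print("t",T.current_t())
E
python3 - <<'E'
from place import *
place("short",.038)
import cv2
r.movej([T.current_joints()[0]+.6]+list(T.current_joints()[1:]))
a=vision.snapshot("top");b=vision.snapshot("side")
f=lambda i:cv2.resize(i,(400,600))
cv2.imwrite("pics/p1.png",np.hstack([cv2.resize(a[120:240,310:400],(400,533),interpolation=2),cv2.resize(b[170:290,330:420],(400,533),interpolation=2)])[:,:,::-1])
print(T.current_t())
E
```

```text
down hit False
opening 0.037484213644558784
place hit False
opening 0.03732963073585744
stop hit True
tcp in jig -0.0460657409298574 0.004514338006778291 0.02939828580419842 [-0.73807781 -2.3503432   0.2257127 ]
t 11.1583
12.6083
```

View pics/p1.png

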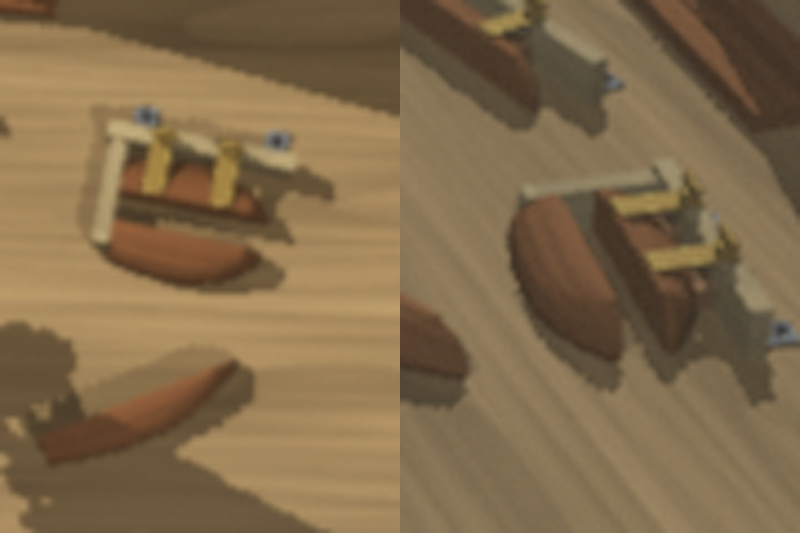

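Left (top view): the short half's transom bears on the stop, with a parallel gap to its mate. Right (side view): the same, and upright. Now I push it home.

```bash
cat > push.py <<'E'
from h import *
import json
def side(J,w,x0,y,force,zin=.13):
    p=at(J,x0,y,.12); q=quat(J[3]+np.pi/2,p); r.move_to(p,q)
    p[2]=.030; r.move_l(p,vel=.25)
    h=r.move_l(at(J,-w+.004,y,.030),vel=.06,guard=force)
    d=T.current_ee_pos()[:2]-J[0]; print("side hit",h,"tcp",d@J[1],d@J[2],"F",np.round(T.current_wrist_force(),1))
    b=T.current_ee_pos()[:2]-.03*J[1]; r.move_l(np.r_[b,.03],vel=.15); r.move_l(np.r_[b,.12],vel=.3)
def bow(J,L,force):
    p=at(J,-.008,-L/2-.030,.12); q=quat(J[3],p); r.move_to(p,q)
    p[2]=.030; r.move_l(p,vel=.25)
    h=r.move_l(at(J,-.008,-L/2+.002,.030),vel=.04,guard=force)
    d=T.current_ee_pos()[:2]-J[0]; print("bow hit",h,"tcp",d@J[1],d@J[2],"F",np.round(T.current_wrist_force(),1))
    b=T.current_ee_pos()[:2]-.02*J[2]; r.move_l(np.r_[b,.03],vel=.15); r.move_l(np.r_[b,.12],vel=.3)
def jig(name):
    m={k:np.array(v) for k,v in json.load(open("m.json")).items()}
    return frame(m[name+"_jig_bow"],m[name+"_jig_transom"])
def look(name,fn):
    import cv2
    j=list(T.current_joints()); j[0]+=.6 if name=="short" else -.6; r.movej(j)
    m={k:np.array(v)[:2] for k,v in json.load(open("m.json")).items()}
    near={f"{name}_{w}_{e}":m[f"{name}_jig_{e}"] for w in("half","jig") for e in("bow","transom")}
    for k,(a,s,n) in measure(list(near),near,2).items(): print(k,a.round(4),s.round(4),n)
    J=jig(name); out=[]
    for c in("top","side"):
        im=vision.snapshot(c); K=vision.get_calibration(c); o=np.array(K["orientation"])
        v=R.from_quat(o[[1,2,3,0]]).inv().apply(at(J,0,0,.02)-K["position"])
        u,w=int(K["cx"]+K["fx"]*v[0]/v[2]),int(K["cy"]+K["fy"]*v[1]/v[2])
        out.append(cv2.resize(im[w-32:w+32,u-40:u+40],(400,320),interpolation=cv2.INTER_CUBIC))
    cv2.imwrite(fn,np.hstack(out)[:,:,::-1]); print("t",T.current_t())
E
python3 - <<'E'
from push import *
gripper_to(0); J=jig("short")
side(J,.038,-.088,.004,8); bow(J,.13,6); side(J,.038,-.062,.004,12)
look("short","pics/p2.png")
E
```

```text
side hit True tcp -0.048294082777254645 0.0039012724653058285 F [ 0.2 -0.4  0.5]
bow hit True tcp -0.007849760202111384 -0.07495168161129395 F [-0.3 -2.   1.7]
side hit True tcp -0.048157482411340526 0.004065743042899421 F [-1.   0.  -0.1]
short_half_bow [ 0.628  -0.2082  0.0087] [0.0021 0.0009 0.0033] 4
short_half_transom [ 0.6518 -0.0805  0.0076] [0.002  0.0015 0.0019] 4
short_jig_bow [ 0.6297 -0.2074  0.0068] [0.0009 0.0011 0.0023] 4
short_jig_transom [ 0.6519 -0.0815  0.0044] [0.0013 0.0011 0.0018] 4
t 25.7333
```

View pics/p2.png

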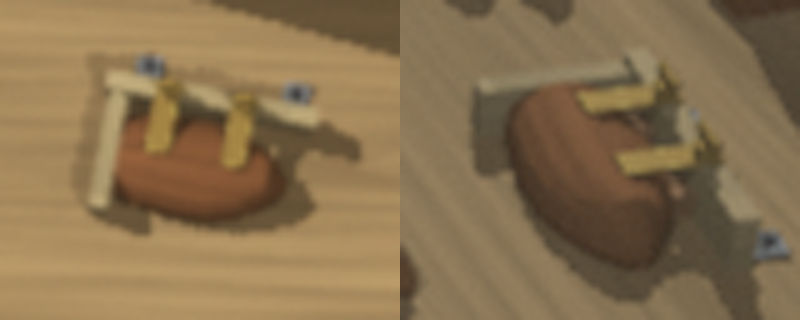

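Both views show the short hull closed into one shape, with its transom on the stop (top view, px (118,150)). The long half is next, in the same way.

```bash
python3 - <<'E'
from place import *
place("long",.034)
from push import *
gripper_to(0); J=jig("long")
print(T.current_opening())
side(J,.034,-.084,.006,8); bow(J,.18,6); side(J,.034,-.058,.006,12)
look("long","pics/p3.png")
E
```

```text
down hit False
opening 0.03337347981314566
place hit False
opening 0.03381737177580952
stop hit True
tcp in jig -0.043702498446288325 0.004988845705984442 0.029462267939384057 [ 1.16349235 -1.47372961  0.85664069]
t 34.2583
0.0003864577921316145
side hit True tcp -0.041551414068599045 0.006058290138728153 F [-0.1 -0.2  0.2]
bow hit True tcp -0.007799330346439074 -0.0988836733586629 F [ 0.7 -1.6  0.9]
side hit True tcp -0.04142883606779966 0.006009881680284382 F [ 0.6  0.2 -0.2]
long_half_bow [0.6783 0.0537 0.0057] [0.0027 0.0024 0.0026] 4
long_half_transom [0.6446 0.2292 0.0051] [0.0015 0.0005 0.0008] 4
long_jig_bow [0.6767 0.0531 0.0066] [0.0015 0.0027 0.0022] 3
long_jig_transom [0.6423 0.2282 0.0025] [0.0008 0.0014 0.0011] 4
t 47.5083
```

View pics/p3.png

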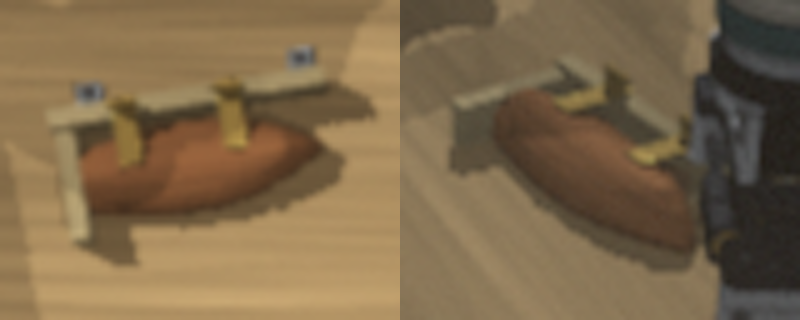

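Both views show the long hull closed from bow to stern, with its transom on the stop at top px (80,180). The gripper stands clear. I'll check the bystanders quickly, then hand in.

```bash
python3 - <<'E'
from h import *
p=T.current_ee_pos(); r.move_l(np.r_[p[:2],.2],vel=.25); r.hold(.3)
N=dict(dinghy=(.364,.374),tweezer=(.408,-.405),bottle=(.592,.498),funnel_stand=(.584,-.501))
for k,(a,s,n) in measure(list(N),N,1).items(): print(k,a.round(3),np.round(a[:2]-N[k],3),n)
print(T.current_t()); r.sign_off()
E
```

```text
dinghy [ 0.363  0.376 -0.002] [-0.001  0.002] 2
tweezer [ 0.408 -0.408  0.002] [-0.    -0.003] 2
bottle [ 0.591  0.5   -0.001] [-0.001  0.002] 2
funnel_stand [ 0.587 -0.499  0.001] [0.003 0.002] 2
48.775
the job is handed in; nothing more can be done
```

Both loose hull halves are paired with their mates and pushed home, and I handed the job in at about 49 s of the 72 s allowed.

**Method:** I gripped each half across its beam and set it about 27 mm off its mate. While still gripped, I slid it to the end stop under a force guard. After releasing it, I pushed it closed with shut fingers: from the side, then on the bow, then from the side again.

**Last checks:**
- **Pictures:** the top and side views show both hulls closed from bow to stern, with the transoms on the stops.
- **Measured ends:** on the short hull, bow and transom ends lie about 2 mm and 1 mm from their mates. On the long hull they lie about 2 mm and 2.5 mm away. These readings are only good to about 4 mm, the same as the judging limit. They agree with the pictures but don't prove the fit on their own.
- **Contacts:** every stop, side and bow push ended on its force guard. Repeating the side push on each hull moved it only about 0.1 mm further.
- **Bystanders:** the dinghy, tweezer, bottle and funnel stand read within 4 mm of where they started.

No check failed or disagreed. I did not measure level directly, only from the pictures and the mark heights.

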